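# Read the stamps under two tins, then put them away

## Robot

A 6-joint arm with a two-finger parallel gripper is mounted at the origin on the work surface. World frame = base frame: x ahead of the robot, y to its left, z up, the work surface at z = 0. Lengths are in m, angles in rad, forces in N, time in s.
With the tool pointing down it reaches from about 0.375 to 0.9 m from the base axis. Payload 3.1 kg.
Tool frame: the origin (TCP) lies where the fingers leave the gripper's body, on its centre line; the fingertips stand 70 mm ahead of it and the grasp point (between the pads) lies manip.hold_point_z ahead of it (manip.hold_point_z is the distance from the TCP to the grasp point, in m); z points along the fingers, y is the direction in which the jaws open and shut (so a half turn about z gives the same grasp; the last joint's range is limited). The gripper opens to 87 mm and grips with 3 to 60 N. Pads are 19 mm wide; open, the fingers measure 117 mm over their backs; the gripper's body (75 mm by 190 mm) begins 51 mm behind the grasp point.
Start: joints at [0.993, 0.527, 1.433, -0, 1.181, -0.178], TCP at [0.243, 0.576, 0.292] pointing down, gripper open.
Joint ranges: [-3.08, 3.08], [-0.75, 2.2], [0.22, 2.44], [-1.43, 4.57], [0, 2.65], [-2.85, 2.85]. Speed limits (rad/s): [2.79, 2.79, 3.14, 3.14, 3.14, 3.14].

## Interface

Orientations are given as a unit quaternion [x, y, z, w].
In Python, from bench import manip, solver, status, optics gives the robot as it stands. The module is installed in compiled form; this text tells all that it offers. Calls block until the motion is done:
- manip.movep(position, orientation): joint-space move of the TCP to a pose.
- manip.line_to(position, vel=0.15, ori=None, stop_force=None): straight line of the TCP; ori=None keeps the orientation; vel is the mean speed in m/s. With stop_force (N) it stops when the force on the tool has changed by that much, and returns True; else False.
- manip.move_j(angles): joint-space move.
- manip.gripper_to(opening, f_grip=None): finger opening in m; f_grip is the grip in N (None keeps the last); returns when the fingers have stopped.
- manip.wait(seconds).
- solver.ik(position, orientation): joint angles nearest the present ones, or None.
- status.get_obs(): the state.
- optics.grab_frame(name): name is "scene" or "top"; returns a dict with "pixels" (480x640x3 uint8, red, green, blue), "fx", "fy", "cx", "cy" (pixels), "distortion" ([k1, k2, p1, p2, k3] as OpenCV has them; the pictures are not rectified), "R" (3x3) and "t" (3): a world point X has camera coordinates R X + t. Camera axes: x right, y down, z forward; pixel columns grow to the right and rows downward; lengths in m; the calibration is good to about 2 mm. A picture is of the moment at which its call begins. There is no depth.
A pose or a line that the arm cannot do raises manip.MotionError and nothing moves.
- manip.close_job(): hands the job in, once; it reports no verdict.
The state is a dict: "clock": time; "joint_positions": joint angles; "dq": joint speeds; "tau": joint torques, N m; "eef_pos": TCP position; "ee_rot": TCP orientation; "ft_force": force on the tool from outside, world axes, zero at the start; "ft_torque": the same for the moment, N m; "width": finger opening in m.
Only numpy, scipy, OpenCV 4.12 (cv2) and the standard library are available. Lean on these libraries where they do the work, as an engineer would, in place of code of your own. Each camera call takes 0.05 s, during which the arm holds its last target. There are 200 camera calls.

## Task

The two aluminium tins on the bench look alike and differ only in the stamp under the base: a straight bar or a ring. One tin at a time, pick it up, turn it over in the air at least onto its side so that the stamp under it can be read, then stand it upright again, set down and not dropped: the bar tin in the open drawer, the ring tin in the steel tray; take up the second tin (and turn that over too) only when the first is put away. Then push the drawer fully shut, leaving everything else on the bench where it lies.

Things in the scene. Friction and masses are not known exactly. Their poses are not given: they have to be found in the camera images.
- tin_bar_mid (a point): centre (half-way up) of the tin with the BAR stamp: plain round aluminium screw-lid tin, 50 mm diameter, 64 mm tall, about 0.16 kg, standing upright on the bench; z axis points from base to lid. In its base, recessed and unseen while it stands, is a dark straight bar 38 x 10 mm. From outside it is the same as the other tin; which stands where changes
- tin_ring_mid (a point): centre (half-way up) of the tin with the RING stamp: same tin, 50 mm diameter, 64 mm tall, z axis from base to lid; in its base is a dark ring, 36 mm outer and 22 mm inner diameter
- unit_drawer0_handle (a point): middle of the drawer's handle bar (110 mm across, 72 mm over the bench); moves with the drawer; +x points the way it shuts, z up. Outer face of the drawer's front 35 mm along +x, inside 56 to 291 mm along +x, 177 mm wide; floor 50 mm below this point, sides up to 16 mm and front 25 mm above it. The fixed white unit (110 mm high) covers it from 15 mm past unit_front on; its opening is 76 mm above the floor
- unit_front (a point): middle of the drawer opening of the fixed white drawer unit (280 mm deep, 220 mm wide, 110 mm high), in the plane of the shut drawer's front, 72 mm over the bench; +x points into the unit, the way the drawer shuts. Shut, the handle is 35 mm out from this point (x = -35 mm); at the start it is pulled out a further 160 to 190 mm. The drawer slides easily (about 1 N), without a spring
- tray_in (a point): centre of the inner floor of the fixed shallow square steel tray, 160 x 160 mm outside, 154 mm inside, rim 18 mm above the bench, floor 3 mm above the bench; z up, x and y along its sides
- wrench_grip (a point): bystander: chrome wrench, 160 mm long, lying flat; point on its handle, x along it. Leave alone
- headlamp: bystander: black plastic headlamp, about 60 x 55 x 42 mm; origin in the middle of its underside. Leave alone
- carabiner: bystander: aluminium carabiner lying flat, about 84 x 48 x 10 mm, x along its length; origin in the middle of its underside. Leave alone
- wedge: bystander: yellow plastic door wedge, 86 x 32 x 30 mm, x along its length; origin in the middle of its underside. Leave alone
- jar: bystander: glass jar of washers, 68 mm diameter, 88 mm tall; origin in the middle of its underside. Leave alone
Mind the look-alikes: they are no part of the job. Leave any orange or turquoise look-alike of the part that bears tin_ring_mid alone.

How it is judged:
On the way, in this order (a step that is already met when the one before it is completed fails the run):
1. a first tin is lifted and turned at least about onto its side, the other tin not yet moved ((((angle between tin_bar_mid's own z axis and vertical above 1.2 rad and height (world z) of tin_bar_mid above 0.075 m) and distance of tin_ring_mid from where it was at the start of the episode below 0.03 m) or ((angle between tin_ring_mid's own z axis and vertical above 1.2 rad and height (world z) of tin_ring_mid above 0.075 m) and distance of tin_bar_mid from where it was at the start of the episode below 0.03 m))), for 0.2 s.
2. that tin stands released in its place (bar: drawer, ring: tray), the other tin not yet moved ((((x of tin_bar_mid in the frame of unit_drawer0_handle between 0.075 and 0.27 m and y of tin_bar_mid in the frame of unit_drawer0_handle between -0.066 and 0.066 m and z of tin_bar_mid in the frame of unit_drawer0_handle between -0.03 and -0.006 m and angle between tin_bar_mid's own z axis and vertical below 0.2 rad and linear speed of tin_bar below 0.05 m/s and contact force between the fingers and tin_bar below 0.3 N) and distance of tin_ring_mid from where it was at the start of the episode below 0.03 m) or ((x of tin_ring_mid in the frame of tray_in between -0.055 and 0.055 m and y of tin_ring_mid in the frame of tray_in between -0.055 and 0.055 m and z of tin_ring_mid in the frame of tray_in between 0.02 and 0.044 m and angle between tin_ring_mid's own z axis and vertical below 0.2 rad and linear speed of tin_ring below 0.05 m/s and contact force between the fingers and tin_ring below 0.3 N) and distance of tin_bar_mid from where it was at the start of the episode below 0.03 m))), for 0.2 s.
3. the other tin is lifted and turned at least about onto its side ((((x of tin_bar_mid in the frame of unit_drawer0_handle between 0.075 and 0.27 m and y of tin_bar_mid in the frame of unit_drawer0_handle between -0.066 and 0.066 m and z of tin_bar_mid in the frame of unit_drawer0_handle between -0.03 and -0.006 m and angle between tin_bar_mid's own z axis and vertical below 0.2 rad and linear speed of tin_bar below 0.05 m/s and contact force between the fingers and tin_bar below 0.3 N) and (angle between tin_ring_mid's own z axis and vertical above 1.2 rad and height (world z) of tin_ring_mid above 0.075 m)) or ((x of tin_ring_mid in the frame of tray_in between -0.055 and 0.055 m and y of tin_ring_mid in the frame of tray_in between -0.055 and 0.055 m and z of tin_ring_mid in the frame of tray_in between 0.02 and 0.044 m and angle between tin_ring_mid's own z axis and vertical below 0.2 rad and linear speed of tin_ring below 0.05 m/s and contact force between the fingers and tin_ring below 0.3 N) and (angle between tin_bar_mid's own z axis and vertical above 1.2 rad and height (world z) of tin_bar_mid above 0.075 m)))), for 0.2 s.
4. both tins stand released in their places (x of tin_bar_mid in the frame of unit_drawer0_handle between 0.075 and 0.27 m and y of tin_bar_mid in the frame of unit_drawer0_handle between -0.066 and 0.066 m and z of tin_bar_mid in the frame of unit_drawer0_handle between -0.03 and -0.006 m and angle between each of tin_bar_mid, tin_ring_mid's own z axis and vertical below 0.2 rad and linear speed of each of tin_bar, tin_ring below 0.05 m/s and contact force between the fingers and tin_bar below 0.3 N and x of tin_ring_mid in the frame of tray_in between -0.055 and 0.055 m and y of tin_ring_mid in the frame of tray_in between -0.055 and 0.055 m and z of tin_ring_mid in the frame of tray_in between 0.02 and 0.044 m and contact force between the fingers and tin_ring below 0.3 N), for 0.2 s.
At the end, for the whole second after the job is handed in: The bar tin stands upright (within 0.2 rad) anywhere on the drawer floor, the ring tin stands upright on the tray floor with its centre within 55 mm of the tray's middle along each side, both released and at rest, and the drawer is shut to within 12 mm (all of step 4 and x of unit_drawer0_handle in the frame of unit_front above -0.047 m); the robot touches nothing.
It fails at once if a bystander is moved by more than 30 mm (distance of any of wrench_grip, headlamp, carabiner, wedge, jar from where it was at the start of the episode above 0.03 m).
It fails at once if a tin is dropped (moves faster than 0.7 m/s out of the fingers) ((linear speed of tin_bar above 0.7 m/s and contact force between the fingers and tin_bar below 0.3 N) or (linear speed of tin_ring above 0.7 m/s and contact force between the fingers and tin_ring below 0.3 N)).
It also fails if it takes over 72 s, if anything falls off the work surface, if the arm or the gripper's body presses on something with over 40 N, if the wrist force passes 120 N, or if a joint passes its speed limit or range.

## Working session

There is one attempt and no reset: what is moved stays moved. The work goes in short steps, each a Python script; the robot and the scene stay as the last script left them, time stands still between calls to the robot, and variables do not carry over. Pictures are saved under pics/ and viewed, about 8 in all and at most 12, crops included, and the job is handed in when it is done.

```bash
mkdir -p pics; python3 - <<'E'
from bench import manip,solver,status,optics
import cv2
o=status.get_obs();print(o['clock'],o['ee_rot'],o['eef_pos'],o['width'],manip.hold_point_z)
for n in("scene","top"):
    f=optics.grab_frame(n);cv2.imwrite(f'pics/{n}0.png',f['pixels'][:,:,::-1])
    R,t=f['R'],f['t'];print(n,f['fx'],f['cx'],f['cy'],f['distortion'],(-R.T@t).round(3),R.round(2).tolist())
E
```

```text
0.0 [ 1.98571569e-01  9.80085794e-01 -1.00224945e-03 -4.03616731e-04] [0.2428989  0.57522963 0.29127336] 0.08696585289983567 0.051
scene 565.1681215889299 329.58504427890296 225.45772744802488 [-0.02101012  0.          0.          0.          0.        ] [ 1.155 -0.359  0.67 ] [[0.59, 0.81, 0.01], [0.51, -0.36, -0.78], [-0.63, 0.47, -0.62]]
top 444.2655587065481 317.4624834934148 238.87346818920565 [-0.08563269  0.          0.          0.          0.        ] [0.451 0.056 0.8  ] [[-0.02, -1.0, -0.03], [-0.99, 0.03, -0.17], [0.17, 0.03, -0.99]]
```

View pics/scene0.png

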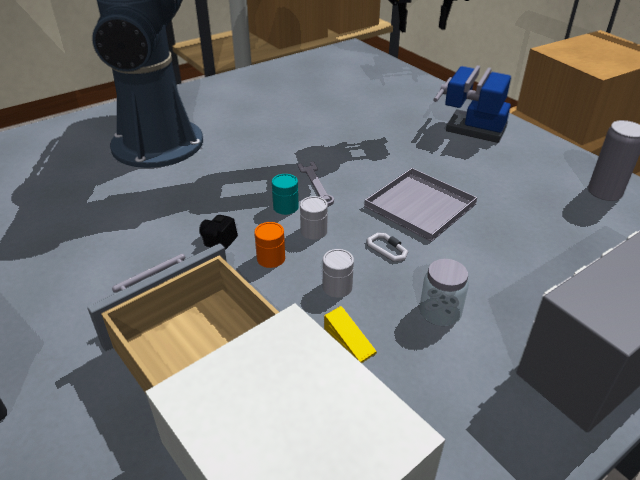

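View pics/top0.png

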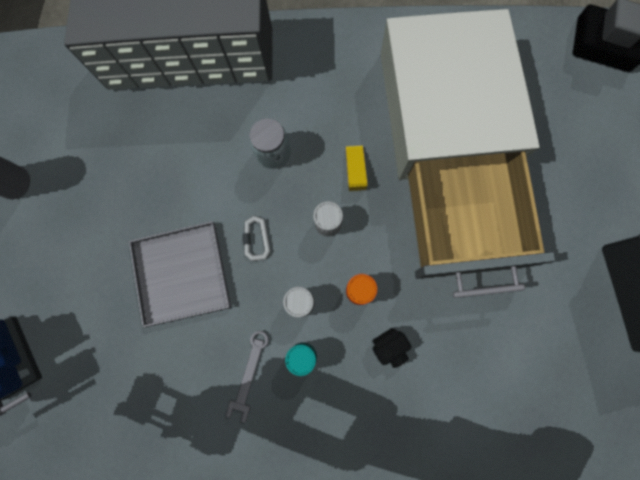

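The images show the plain tins with their lids at top px (328,216) and (298,302), and scene px (314,204) and (338,258). In the top view the handle bar runs (457,294) to (522,288), and the tray corners are about (132,241), (213,224), (229,309), (145,326).

```bash
cat > h.py <<'E'
from bench import manip,solver,status,optics
import cv2,numpy as np
from scipy.spatial.transform import Rotation as Rot
def px2w(f,uv,z):
    K=np.array([[f['fx'],0,f['cx']],[0,f['fy'],f['cy']],[0,0,1]]);R=np.array(f['R']);t=np.array(f['t'])
    p=cv2.undistortPoints(np.array([[uv]],float),K,np.array(f['distortion']))[0,0]
    d=R.T@np.r_[p,1];c=-R.T@t
    return c+d*(z-c[2])/d[2]
def snap(n,name):
    f=optics.grab_frame(n);cv2.imwrite(f'pics/{name}.png',f['pixels'][:,:,::-1]);return f
E
python3 - <<'E'
from h import *
T=optics.grab_frame('top');S=optics.grab_frame('scene')
for n,u,z in[('A',(328,216),.064),('B',(298,302),.064),('orange',(361,289),.064),('teal',(301,360),.064),('h1',(457,294),.072),('h2',(522,288),.072),
 ('tr1',(132,241),.018),('tr2',(213,224),.018),('tr3',(229,309),.018),('tr4',(145,326),.018),('car',(257,239),.01),('wedge',(356,167),.03),('jar',(267,135),.088),('lamp',(393,347),.04),('wr',(259,340),.01),('wr2',(238,412),.01),
 ('unit1',(409,167),.110),('unit2',(536,153),.110),('unit3',(387,22),.11)]: print(n,px2w(T,u,z).round(3))
for n,u,z in[('A',(338,258),.064),('B',(314,204),.064),('h1',(115,289),.072),('h2',(184,258),.072),('tray0',(366,203),.018),('tray2',(476,201),.018),('jar',(448,274),.088)]:print('S',n,px2w(S,u,z).round(3))
E
```

```text
A [0.617 0.057 0.064]
B [0.473 0.11  0.064]
orange [0.492 0.006 0.064]
teal [0.38  0.107 0.064]
h1 [ 0.479 -0.15   0.072]
h2 [ 0.486 -0.258  0.072]
tr1 [0.591 0.418 0.018]
tr2 [0.618 0.267 0.018]
tr3 [0.465 0.236 0.018]
tr4 [0.437 0.387 0.018]
car [0.59  0.187 0.01 ]
wedge [0.714 0.004 0.03 ]
jar [0.756 0.158 0.088]
lamp [ 0.395 -0.046  0.04 ]
wr [0.41  0.184 0.01 ]
wr2 [0.288 0.221 0.01 ]
unit1 [ 0.684 -0.076  0.11 ]
unit2 [ 0.704 -0.288  0.11 ]
unit3 [ 0.953 -0.056  0.11 ]
S A [0.621 0.057 0.064]
S B [0.479 0.109 0.064]
S h1 [ 0.491 -0.26   0.072]
S h2 [ 0.487 -0.147  0.072]
S tray0 [0.483 0.229 0.018]
S tray2 [0.603 0.411 0.018]
S jar [0.766 0.153 0.088]
```

```bash
cat >> h.py <<'E'
HP=manip.hold_point_z
def ori(phi,az=0,tilt=0):
    """tool down with jaws along angle phi, then tilted by tilt toward azimuth az"""
    y=np.array([np.cos(phi),np.sin(phi),0]);z=np.array([0,0,-1.]);R=np.c_[np.cross(y,z),y,z]
    return Rot.from_rotvec(tilt*np.array([np.sin(az),-np.cos(az),0]))*Rot.from_matrix(R)
def pose(g,phi,az=0,tilt=0):
    r=ori(phi,az,tilt);return np.array(g)-HP*r.as_matrix()[:,2],r.as_quat()
def go(g,phi,az=0,tilt=0):manip.movep(*pose(g,phi,az,tilt))
def line(g,phi,**k):return manip.line_to(pose(g,phi)[0],ori=pose(g,phi)[1],**k)
def st(m=''):
    o=status.get_obs();print(m,round(o['clock'],2),'w',round(o['width'],4),'g',(o['eef_pos']+HP*Rot.from_quat(o['ee_rot']).as_matrix()[:,2]).round(3),'f',np.round(o['ft_force'],1))
E
python3 - <<'E'
from h import *
d=np.deg2rad
for n,g,phi,az,t in[('A',(.619,.057,.04),d(90),0,0),('A-',(.619,.057,.04),d(-90),0,0),('Aup',(.619,.057,.2),d(90),0,0),
 ('flip85',(.6,-.1,.3),d(90),d(-12),d(110)),('flip-',(.6,-.1,.3),d(-90),d(-12),d(110)),('flip90',(.6,-.1,.3),d(90),d(-12),d(90)),('B',(.476,.11,.04),d(50),0,0),('B-',(.476,.11,.04),d(-40),0,0),('tray',(.533,.325,.043),d(101),0,0),('tray-',(.533,.325,.043),d(-79),0,0),
 ('dr',(.607,-.195,.064),d(94),0,0),('dr-',(.607,-.195,.064),d(-86),0,0),('push0',(.45,-.207,.09),d(94),0,0),('push1',(.66,-.19,.09),d(94),0,0)]:
    q=solver.ik(*pose(g,phi,az,t));print(n,None if q is None else np.round(q,2))
E
```

```text
A [-0.09  0.79  1.57 -0.    0.77 -1.66]
A- [-0.09  0.79  1.57 -0.    0.77  1.48]
Aup [-0.09  0.57  1.48 -0.    1.09 -1.66]
flip85 [-0.46  1.06  2.29  2.86  2.12  1.3 ]
flip- [-0.46  1.06  2.29  2.86  2.12 -1.84]
flip90 [-0.48  0.78  2.35  2.87  1.56  1.36]
B [-0.    0.7   1.92 -0.    0.52 -0.87]
B- [-0.    0.7   1.92 -0.    0.52  0.7 ]
tray [ 0.37  0.79  1.57 -0.    0.78 -1.39]
tray- [ 0.37  0.79  1.57 -0.    0.78  1.75]
dr [-0.49  0.77  1.52 -0.    0.85 -2.13]
dr- [-0.49  0.77  1.52 -0.    0.85  1.02]
push0 [-0.66  0.61  1.88 -0.    0.65 -2.3 ]
push1 [-0.44  0.79  1.38 -0.    0.98 -2.08]
```

```bash
python3 - <<'E'
from h import *
d=np.deg2rad
q0=np.array(solver.ik(*pose((.619,.057,.2),d(90))));L=[]
C=np.array([1.155,-.359,.67])
for x in(.4,.5,.6,.7):
 for y in(-.2,-.1,0,.1):
  for z in(.25,.35,.45,.55,.65):
   for az in(-60,-45,-30,-15,0):
    for t in(80,90,100):
     for phi in(90,):
      q=solver.ik(*pose((x,y,z),d(phi),d(az),d(t)))
      if q is None: continue
      td=ori(0,d(az),d(t)).as_matrix()[:,2];v=C-np.array([x,y,z]);c=td@v/np.linalg.norm(v)
      if c>.75:L.append((np.abs(np.array(q)-q0).max(),x,y,z,az,t,round(c,2),np.round(q,2)))
L.sort(key=lambda a:a[0])
print(len(L));[print(*l) for l in L[:12]]
E
```

```text
680
0.942327515471403 0.5 0 0.65 -15 80 0.95 [-0.17 -0.3   1.93 -0.64  0.15 -1.18]
0.960306013658391 0.4 -0.2 0.65 -45 80 0.82 [-0.59 -0.39  1.97 -0.87  0.26 -1.47]
0.9622805491799737 0.5 0.1 0.65 0 80 0.8 [-0.05 -0.3   1.93  0.41  0.13 -1.99]
1.0208560863866545 0.6 -0.2 0.65 -30 80 0.95 [-0.48 -0.05  1.75 -0.73  0.07 -1.36]
1.0225933411426698 0.6 0.1 0.65 0 80 0.75 [-0.03 -0.11  1.79  0.54  0.07 -2.12]
1.0578609743654777 0.7 -0.1 0.65 -15 80 0.95 [-0.33  0.07  1.63  0.87  0.08 -2.72]
1.0690350156488564 0.4 -0.1 0.65 -30 80 0.96 [-0.5  -0.5   2.01 -0.09  0.23 -2.  ]
1.0891735897787802 0.4 0.1 0.65 0 80 0.84 [-0.1  -0.52  2.02  0.37  0.27 -1.95]
1.1145564972382882 0.4 0 0.65 -15 80 0.96 [-0.34 -0.54  2.02  0.27  0.28 -2.11]
1.1644984108183818 0.5 -0.1 0.65 -30 80 0.97 [-0.28 -0.25  1.9  -1.16  0.26 -0.9 ]
1.1813166609985017 0.7 -0.2 0.65 -30 80 0.96 [-0.37  0.12  1.57 -1.18  0.16 -0.89]
1.1834545938425274 0.6 0 0.65 -15 80 0.93 [-0.12 -0.1   1.79 -1.18  0.15 -0.63]
```

```bash
python3 - <<'E'
from h import *
d=np.deg2rad
q0=np.array(solver.ik(*pose((.619,.057,.2),d(90))));L=[]
f=optics.grab_frame('scene');R,t0=np.array(f['R']),np.array(f['t'])
C=-R.T@t0
for x in(.4,.5,.6,.7):
 for y in(-.2,-.1,0,.1,.2):
  for z in(.25,.3,.35,.4,.45,.5):
   for az in(-90,-75,-60,-45,-30,-15,0):
    for t in(75,80,90,100):
     for phi in(60,90,120):
      q=solver.ik(*pose((x,y,z),d(phi),d(az),d(t)))
      if q is None: continue
      p=R@[x,y,z]+t0;u=f['cx']+f['fx']*p[0]/p[2];v_=f['cy']+f['fy']*p[1]/p[2]
      if not(60<u<580 and 50<v_<430):continue
      td=ori(0,d(az),d(t)).as_matrix()[:,2];v=C-np.array([x,y,z]);c=td@v/np.linalg.norm(v)
      if c>.55:L.append((np.abs(np.array(q)-q0).max(),x,y,z,az,t,phi,round(c,2),int(u),int(v_),np.round(q,2)))
L.sort(key=lambda a:a[0])
print(len(L));[print(*l) for l in L[:14]]
E
```

```text
Traceback (most recent call last):
ValueError: time passes only in moves, steps and waits
```

```bash
python3 -c "
from h import *
f=optics.grab_frame('scene');np.savez('cam.npz',**{k:f[k] for k in('R','t','fx','cx','cy')});st()"
cat > scan.py <<'E'
from h import *
d=np.deg2rad
f=np.load('cam.npz');R,t0=f['R'],f['t'];C=-R.T@t0
q0=np.array(solver.ik(*pose((.619,.057,.2),d(90))));L=[]
try:
 for x in(.4,.5,.6,.7):
  for y in(-.1,0,.1,.2):
   for z in(.3,.35,.4,.45):
    p=R@[x,y,z]+t0;u=f['cx']+f['fx']*p[0]/p[2];v_=f['cy']+f['fx']*p[1]/p[2]
    if not(60<u<580 and 50<v_<430):continue
    v=C-np.array([x,y,z])
    for az in(-90,-60,-45,-30,-15,0):
     for t in(75,90):
      td=ori(0,d(az),d(t)).as_matrix()[:,2];c=td@v/np.linalg.norm(v)
      if c<.55:continue
      q=solver.ik(*pose((x,y,z),d(90),d(az),d(t)))
      if q is None: continue
      L.append((np.abs(np.array(q)-q0).max(),x,y,z,az,t,round(c,2),int(u),int(v_),np.round(q,2)))
except ValueError as e: print(e)
L.sort(key=lambda a:a[0])
print(len(L));[print(*l) for l in L[:14]]
E
python3 scan.py
```

```text
0.3 w 0.0873 g [0.243 0.576 0.241] f [ 0.6  0.3 -0.6]
245
1.0475358117694664 0.4 0.2 0.3 -90 90 0.55 330 52 [ 0.71  0.84  1.56 -1.01  2.03 -0.61]
1.147813252898615 0.5 0.2 0.3 -90 90 0.6 367 71 [ 0.61  0.9   1.36 -1.15  2.03 -0.78]
1.1941305389190864 0.7 0.2 0.35 -90 75 0.58 465 86 [ 0.47  0.95  0.82 -1.19  1.95 -1.23]
1.2709112503288886 0.6 0.2 0.3 -90 90 0.64 410 94 [ 0.54  0.98  1.13 -1.27  2.02 -0.96]
1.3045671334890971 0.6 0.1 0.3 -90 90 0.57 357 112 [ 0.42  0.92  1.32 -1.3   1.89 -0.86]
1.3054812276056114 0.6 0.2 0.35 -90 90 0.66 413 62 [ 0.54  0.92  1.12 -1.31  2.04 -1.03]
1.317792682911578 0.6 0.2 0.35 -60 75 0.77 413 62 [ 0.59  0.67  1.49 -1.32  1.48 -0.47]
1.3275164000737292 0.6 0.2 0.3 -60 75 0.74 410 94 [ 0.59  0.74  1.51 -1.33  1.45 -0.37]
1.3306730562592446 0.6 0.1 0.35 -90 90 0.58 359 78 [ 0.42  0.85  1.31 -1.33  1.91 -0.94]
1.3417570074637397 0.7 0.2 0.35 -60 75 0.77 465 86 [ 0.51  0.76  1.27 -1.34  1.44 -0.6 ]
1.353495336962718 0.7 0.2 0.3 -60 75 0.73 459 120 [ 0.51  0.82  1.3  -1.35  1.42 -0.52]
1.3872084774210625 0.7 0.2 0.3 -90 90 0.69 459 120 [ 0.48  1.09  0.85 -1.39  2.01 -1.16]
1.393254186011892 0.7 0.1 0.3 -90 90 0.62 405 142 [ 0.37  1.02  1.04 -1.39  1.89 -1.05]
1.3935360701564103 0.5 0.1 0.35 -60 75 0.72 316 55 [ 0.53  0.52  1.85 -1.38  1.39 -0.26]
```

```bash
python3 - <<'E'
from h import *
d=np.deg2rad
a=(.619,.057);p=d(90)
manip.gripper_to(.08)
go((*a,.15),p);line((*a,.040),p,vel=.15);st('down')
manip.gripper_to(.04,f_grip=30);st('grip')
line((*a,.20),p,vel=.15);st('up')
go((.6,.2,.3),p,d(-68),d(82));manip.wait(.25);st('flip')
f=snap('scene','flipA')
P=np.array(f['R'])@[.6,.2,.3]+f['t'];u=int(f['cx']+f['fx']*P[0]/P[2]);v=int(f['cy']+f['fy']*P[1]/P[2]);print(u,v)
im=cv2.imread('pics/flipA.png')[max(0,v-60):v+60,u-80:u+80];cv2.imwrite('pics/flipAc.png',cv2.resize(im,None,fx=4,fy=4,interpolation=cv2.INTER_CUBIC))
E
```

```text
down 3.96 w 0.0801 g [0.62  0.057 0.041] f [-0.   0.4 -0.5]
grip 4.59 w 0.0497 g [0.619 0.057 0.04 ] f [-0.6  1.1  2.5]
up 5.81 w 0.0492 g [0.618 0.057 0.199] f [ 0.4 -0.4 -2.5]
flip 7.27 w 0.0496 g [0.6   0.198 0.3  ] f [-0.4 -0.5 -1.9]
410 94
```

View pics/flipAc.png

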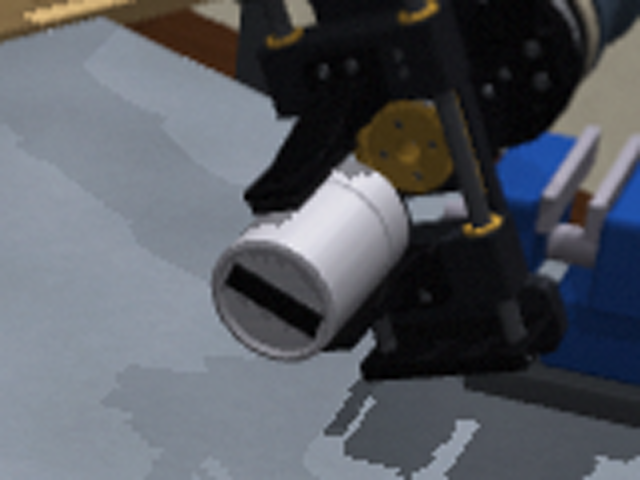

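The recessed stamp is a straight bar, in the crop from (230,275) to (320,330), so this tin goes in the drawer.

```bash
python3 - <<'E'
from h import *
d=np.deg2rad
b=(.602,-.195);p=d(94.5)
go((*b,.22),p);line((*b,.075),p,vel=.15);print(line((*b,.0595),p,vel=.03,stop_force=4));st('set')
manip.gripper_to(.078);manip.wait(.1);line((*b,.2),p,vel=.2);st('out')
a=(.476,.110);p=d(50)
go((*a,.2),p)
snap('top','drawer');snap('scene','drawer_s');st()
A=cv2.imread('pics/drawer.png')[100:400,200:600];B=cv2.imread('pics/drawer_s.png')[130:430,60:460]
cv2.imwrite('pics/both.png',np.hstack([A,B]))
E
```

```text
True
set 10.38 w 0.0491 g [ 0.602 -0.195  0.062] f [0.  0.9 3.7]
out 12.12 w 0.0781 g [ 0.601 -0.195  0.199] f [-0.8  0.5  0.8]
 13.47 w 0.078 g [0.477 0.109 0.2  ] f [-0.4 -0.4  0.3]
```

View pics/both.png

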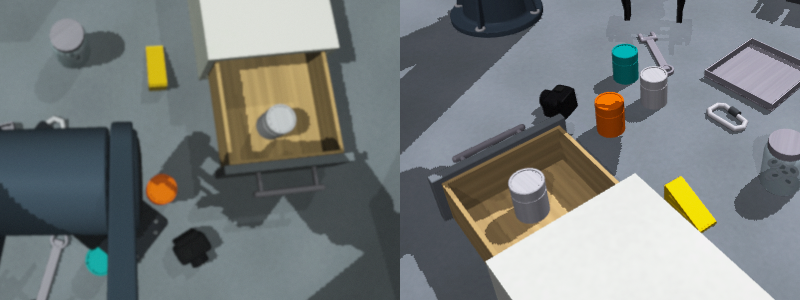

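The first tin stands upright in the drawer, with its lid at top px ≈(480,221), and nothing else has moved. On to the second tin.

```bash
python3 - <<'E'
from h import *
d=np.deg2rad
a=(.476,.110);p=d(50)
line((*a,.040),p,vel=.15);st('down')
manip.gripper_to(.04,f_grip=30);st('grip')
line((*a,.20),p,vel=.15)
go((.6,.2,.3),d(90),d(-68),d(82));manip.wait(.3);st('flip')
f=snap('scene','flipB')
u,v=410,94
im=cv2.imread('pics/flipB.png')[v-60:v+60,u-80:u+80];cv2.imwrite('pics/flipBc.png',cv2.resize(im,None,fx=4,fy=4,interpolation=cv2.INTER_CUBIC))
E
```

```text
down 14.68 w 0.0781 g [0.477 0.11  0.041] f [-0.6 -0.1  0.9]
grip 15.29 w 0.0498 g [0.476 0.11  0.04 ] f [-1.3  0.3  3.3]
flip 18.02 w 0.0493 g [0.6   0.199 0.3  ] f [-0.  -0.1 -1.7]
```

View pics/flipBc.png

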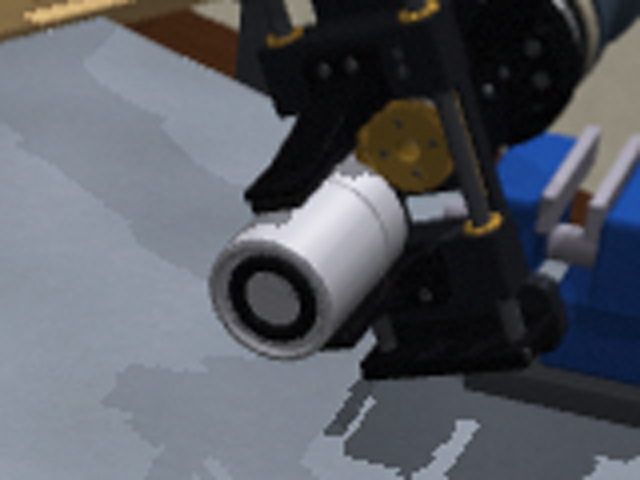

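The second stamp is a ring, centred at (272,298) in the crop, so this tin goes in the tray. Then I push the drawer shut.

```bash
python3 - <<'E'
from h import *
d=np.deg2rad
b=(.533,.325);p=d(101)
go((*b,.2),p);line((*b,.056),p,vel=.15);print(line((*b,.0405),p,vel=.03,stop_force=4));st('set')
manip.gripper_to(.078);manip.wait(.1);line((*b,.2),p,vel=.2);st('out')
p=d(94.5);u=np.array([np.cos(d(4.5)),np.sin(d(4.5)),0]);h=np.array([.487,-.204,.079])
s=h-.065*u
go(s+[0,0,.12],p);manip.gripper_to(0.0);line(s,p,vel=.15);st('pre')
print(line(s+.04*u,p,vel=.1,stop_force=8));print(line(s+.27*u,p,vel=.08,stop_force=8));st('pushed')
A=snap('top','push');B=snap('scene','push_s')
cv2.imwrite('pics/both2.png',np.hstack([cv2.imread('pics/push.png')[:400,:600],cv2.imread('pics/push_s.png')[:400]])[:, ::1][:, :1240]) 
im=cv2.imread('pics/both2.png');cv2.imwrite('pics/both2.png',cv2.resize(im,(800,int(800*im.shape[0]/im.shape[1]))))
E
```

```text
True
set 20.84 w 0.0495 g [0.533 0.325 0.043] f [-0.2  0.6  3.2]
out 22.67 w 0.0782 g [0.532 0.325 0.199] f [-0.4  0.2  0.2]
pre 26.99 w 0.0005 g [ 0.423 -0.209  0.079] f [1.3 0.4 0.2]
False
True
pushed 29.53 w 0.0006 g [ 0.64  -0.192  0.078] f [-1.  -0.4  0.2]
```

View pics/both2.png

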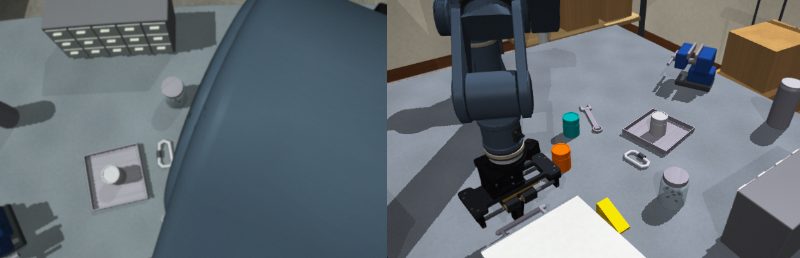

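```bash
python3 - <<'E'
from h import *
d=np.deg2rad
p=d(94.5);u=np.array([np.cos(d(4.5)),np.sin(d(4.5)),0])
g=np.array([.640,-.192,.079])
print(line(g+.05*u,p,vel=.03,stop_force=12));st('again')
line(g-.05*u,p,vel=.15);line(g-.05*u+[0,0,.15],p,vel=.2);go((.45,.1,.35),d(60));st('clear')
manip.move_j([1.4,.2,1.4,0,1.5,0]);st()
T=snap('top','end');snap('scene','end_s')
A=cv2.imread('pics/end.png')[:460,40:600];B=cv2.imread('pics/end_s.png')[:460]
im=np.hstack([A,B]);cv2.imwrite('pics/end2.png',cv2.resize(im,(800,int(800*im.shape[0]/im.shape[1])),interpolation=cv2.INTER_AREA))
c=cv2.imread('pics/end.png')[:300,360:600];cv2.imwrite('pics/endc.png',cv2.resize(c,None,fx=2,fy=2))
E
```

```text
True
again 30.16 w 0.0004 g [ 0.64  -0.191  0.077] f [-0.4  0.  -0.1]
clear 32.86 w 0.0002 g [0.45  0.1   0.349] f [ 0.2  0.8 -0.6]
 35.15 w 0.0005 g [-0.021  0.528  0.438] f [-0.2  0.   0.4]
```

View pics/end2.png

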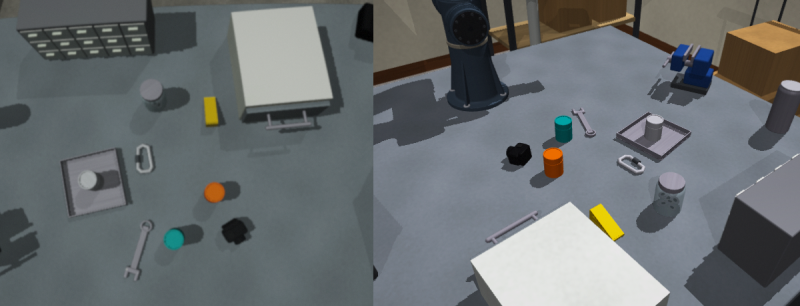

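View pics/endc.png

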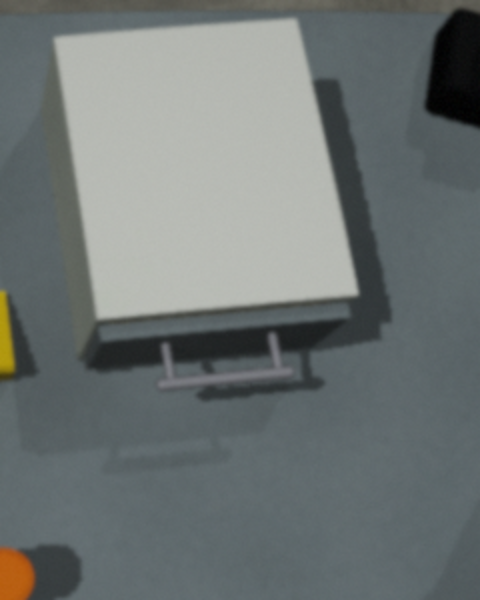

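```bash
python3 - <<'E'
from h import *
T=optics.grab_frame('top')
c=(px2w(T,(410,160),.11)+px2w(T,(538.5,147.5),.11))/2
e1,e2=px2w(T,(360+160/2,384/2),.072),px2w(T,(360+292/2,371/2),.072);h=(e1+e2)/2
# drawer front top edge (outer) z=.097
f=(px2w(T,(360+100/2,339/2),.097)+px2w(T,(360+350/2,316/2),.097))/2
print('cover',c,'handle',h,'frontface',f,'h->cover',c[0]-h[0],'h->face',f[0]-h[0],e1,e2)
st()
E
```

```text
cover [ 0.70485006 -0.18618304  0.11      ] handle [ 0.65596431 -0.19055985  0.072     ] frontface [ 0.69214152 -0.18605333  0.097     ] h->cover 0.048885746576858735 h->face 0.03617720566548144 [ 0.65154231 -0.133314    0.072     ] [ 0.66038631 -0.2478057   0.072     ]
 35.3 w 0.0003 g [-0.021  0.528  0.438] f [ 0.4 -0.1  0.5]
```

```bash
python3 -c "
from h import *
manip.close_job();st()"
```

```text
the job is handed in; nothing more can be done
the job is handed in; nothing more can be done
```

The job is done and handed in, at about 35 s on the robot's clock. No verdict was reported.

- **First tin:** I picked up the far tin at about (0.62, 0.06) and turned it about 82°. It showed the bar stamp, so I set it down in the open drawer. A picture afterwards showed it standing upright.
- **Second tin:** I then picked up the tin at about (0.48, 0.11) and turned it the same way. It showed the ring stamp, so I set it down in the tray. The last pictures show it upright near the tray's middle.
- **Drawer:** I pushed it shut at 0.08 m/s until it met the end stop, and a second push did not move it further. In the last picture the handle is 49 mm from the cover edge, against 50 mm expected when fully shut.
- **Everything else:** In the last pictures the bystanders and the orange and turquoise tins look to be where they were, and the arm is clear of everything.

- **Not checked:** I could not see the bar tin once the drawer was shut. I take it to be upright because the push was slow.
- **Disagreement:** The two cameras disagreed by 4–6 mm in x on the tins (up to 10 mm on the jar). I used averages, and both grasps and both placings worked.
- **Error:** One planning script stopped with an error in a reach calculation. Nothing moved, and I reran it in another form.

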